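Click-test the feed canister lids in the bird clinic

ROBOT

A 7-joint arm with a two-finger parallel gripper is mounted at the origin on the work surface. World frame = base frame: x ahead of the robot, y to its left, z up, the work surface at z = 0. Lengths are in m, angles in rad, forces in N, time in s.
With the tool pointing down it reaches from about 0.4 to 0.875 m from the base axis. Payload 6.5 kg.
Tool frame: the origin (TCP) lies between the finger pads; the fingertips stand 25 mm ahead of it and the grasp point (between the pads) lies 6 mm ahead of it; x points along the fingers, z is the direction in which the jaws open and shut, and the axes are right-handed (so a half turn about x gives the same grasp; the last joint's range is limited). The gripper opens to 88 mm and grips with 3 to 60 N. Pads are 18 mm wide; open, the fingers measure 123 mm over their backs; the gripper's body (75 mm by 187 mm) begins 45 mm behind the grasp point.
Start: joints at [1.087, 0.536, -0.004, 1.538, 0.003, 1.067, -0.071], TCP at [0.264, -0.594, 0.232] pointing down, gripper open.
Joint ranges: [-2.7, 2.7], [-0.37, 2.16], [-1.27, 1.26], [0.24, 2.4], [-1.31, 4.45], [0.19, 1.91], [-2.76, 2.76]. Speed limits (rad/s): [2.39, 2.39, 3.14, 3.14, 3.14, 3.14, 3.14].

INTERFACE

Orientations are given as a rotation vector (axis times angle).
In Python, from bench import * gives the robot as it stands.
- The arm moves only by the tool drive_tool, never from a script. Its argument "targets" is a list that holds one entry, the list of rows, each a list of 7 numbers: the shift along the tool's x, y, z in cm, then the turn, a rotation vector about the tool's x, y, z in degrees, then the opening, from 0 (shut) to 1 (fully open). A call has 1 to 5 rows; each row is the pose to reach, as a shift and turn from the pose commanded when the call began, along the tool's axes at that moment; what a row does not reach only later rows make up. A row lasts 1/8 s, in which the tool goes at most 62.5 mm and 10.7 degrees, less where a joint would pass 70% of its speed; a pose out of reach is approached as far as the arm can. A call with a gripper value outside its range is refused whole. The fingers move at their own pace and stop on an object; "newtons" is the grip in N (left out, the last holds). Time passes only in rows, so rows that repeat a pose let the fingers close. It gives the time, the measured TCP pose, the force and the opening at its end, in the units of the state.
- sense(): the state, without advancing time (a new reading comes with each control period).
- grab_frame(name): name is "scene" or "top" or "wrist"; returns (picture, depth): 384x512x3 uint8, red, green, blue; 384x512 float32, m along the optical axis (not along the pixel's ray), 0 where there is no reading.
- camera_info(name): a dict with "K" (3x3 intrinsics, pixels), "R" (3x3) and "t" (3): a world point X has camera coordinates R X + t. Camera axes: x right, y down, z forward; pixel columns grow to the right and rows downward; lengths in m; the calibration is good to about 2 mm. A picture is of the moment at which its call begins: read the wrist's pose just before it. camera_info takes no time and is no camera call; for the wrist camera it gives the pose at the moment of the call.
- hand_in(): hands the job in, once; it reports no verdict.
The state is a dict: "time": time; "joint_positions": joint angles; "qd": joint speeds; "joint_efforts": joint torques, N m; "tcp_pos": TCP position; "ee_rot": TCP orientation; "force": force on the tool from outside, world axes, zero at the start; "moment": the same for the moment, N m; "opening": finger opening in m.
Only numpy, scipy, OpenCV 4.12 (cv2) and the standard library are available. Lean on these libraries where they do the work, as an engineer would, in place of code of your own. Each camera call takes 0.05 s, during which the arm holds its last target. There are 200 camera calls.

TASK

One of the three washed feed canisters has a worn catch in its press-to-seal lid: try them all where they stand, pressing each lid button fully home and letting go. Leave those whose button stays down sealed where they are, and move the one whose button comes back up over to the pink tub, gently and upright, so that it stands close beside one of the tub's long sides. Leave the bowls and the syringe alone.

Things in the scene. Friction and masses are not known exactly. Their poses are not given: they have to be found in the camera images.
- canister_a: one of three outwardly identical empty press-to-seal canisters, upright in a row running away from the robot, about 105 mm apart: clear cup 58 mm square, 46 mm high, under a white lid 64 mm square whose top is 62 mm above the table; a round grey push-button in its middle. 110-230 g. Origin: centre of the underside, z up, x, y square to the sides. One of the three, at any place, has a worn catch
- canister_b: another canister, outwardly identical to canister_a in every part and size
- canister_c: another canister, outwardly identical to canister_a in every part and size
- button_a (a joint): travel of canister_a's lid button, m: 0 = up (14 mm above the lid), 0.011 = fully home (3 mm above it). Pressed slowly it resists with at most about 4 N until its stop. A sound button snaps over half-way and stays at 0.011 when let go (a second press changes nothing); a worn one rises back to 0 within about half a second. Pressed less than half-way any button springs back
- button_b (a joint): the same for canister_b
- button_c (a joint): the same for canister_c
- button_a_top (a point): centre of the flat round top (42 mm across) of the lid button of canister_a; 76 mm above the table when up, 65 mm when down
- button_b_top (a point): centre of the flat round top (42 mm across) of the lid button of canister_b; 76 mm above the table when up, 65 mm when down
- button_c_top (a point): centre of the flat round top (42 mm across) of the lid button of canister_c; 76 mm above the table when up, 65 mm when down
- tub: pink plastic washing-up tub, fixed, left or right of the row: 360 mm (its x) by 260 mm (its y) over the rim, 120 mm high; the walls slope in to about 320 x 220 mm at the foot. Origin: centre of its underside on the table; its long sides, 130 mm from the origin along its y, face the row
- scale: white bench scale, fixed, on the other side of the row from the tub: 250 mm (its x) by 210 mm, 62 mm high; origin: centre of its underside. Not used
- bowl_scale: stainless steel bowl standing loose on the scale, 110 mm across, 45 mm high; origin: centre of its underside; to be left alone
- bowl: stainless steel bowl on the table beyond the row, 96 mm across, 42 mm high; origin: centre of its underside; to be left alone
- syringe: large feeding syringe with a blue plunger lying on the table beyond the row, 176 mm long, 52 mm over its flange, 34 mm high; origin: on the table under the barrel's middle, x along the barrel to the nozzle; to be left alone

How it is judged:
By the outcome, as a careful person would: the job done as asked, in the order asked, and still so for the second after the job is handed in, with the robot touching nothing.
It also fails if it takes over 56 s, if anything falls off the work surface, if the arm or the gripper's body presses on something with over 40 N, if the wrist force passes 120 N, or if a joint passes its speed limit or range.

## Working session

There is one attempt and no reset: what is moved stays moved. The work goes in short steps, Python scripts to look and compute and a tool call to move; the robot and the scene stay as the last step left them, time stands still between calls to the robot, and variables do not carry over. Pictures are saved under pics/ and viewed, about 8 in all and at most 12, crops included, and the job is handed in when it is done.

Besides the shell and the picture viewer there is one more tool, called after "Call:" as a command line: name --argument value ..., lists and objects as JSON in quotes. drive_tool: Moves the arm, as the interface text tells. Its arguments: {"type":"object","properties":{"targets":{"type":"array","items":{"type":"array","items":{"type":"array","items":{"type":"number"}}}},"newtons":{"type":"number"}},"required":["targets"]}

```bash
mkdir -p pics; ls
python3 - <<'E'
from bench import *
import cv2,numpy as np
s=sense();print(s)
for n in("top","scene"):
    p,d=grab_frame(n);np.savez(f"{n}0.npz",p=p,d=d);cv2.imwrite(f"pics/{n}0.png",p[:,:,::-1]);c=camera_info(n);print(n,c)
E
```

```text
pics
{'time': 0.0, 'joint_positions': array([ 1.08678744,  0.53716958, -0.00444739,  1.53885765,  0.00259906,
        1.06731119, -0.07118918]), 'qd': array([ 0.00240998,  0.00118392, -0.00145769, -0.00109234, -0.00274668,
       -0.0020322 , -0.00041872]), 'joint_efforts': array([-6.44169395e-04, -5.70993733e+01,  9.91317183e-01, -2.51605099e+01,
       -5.60797553e-02,  1.80427695e-02,  1.62091137e-04]), 'tcp_pos': array([ 0.26347687, -0.59351798,  0.23104283]), 'ee_rot': array([ 0.8969961 ,  1.37995635, -0.89560911]), 'force': array([-1.30423487,  0.85197245,  0.00453611]), 'moment': array([-0.0312257 ,  0.03549096,  0.03548049]), 'opening': 0.0881887060881568}
top {'K': array([[451.97792512,   0.        , 256.96364551],
       [  0.        , 451.97792512, 191.66411569],
       [  0.        ,   0.        ,   1.        ]]), 'R': array([[ 8.24257938e-04, -9.99928679e-01,  1.19145564e-02],
       [-9.84801915e-01, -2.88098701e-03, -1.73657388e-01],
       [ 1.73679328e-01, -1.15903395e-02, -9.84734053e-01]]), 't': array([-0.01782398,  0.61572023,  1.35905936])}
scene {'K': array([[358.87646284,   0.        , 255.97369278],
       [  0.        , 358.87646284, 196.6551002 ],
       [  0.        ,   0.        ,   1.        ]]), 'R': array([[-0.37173512,  0.92826364,  0.01181596],
       [ 0.79225003,  0.32384978, -0.51716652],
       [-0.48389347, -0.18288776, -0.85580323]]), 't': array([ 0.22562102, -0.4322356 ,  1.45466736])}
```

View pics/top0.png

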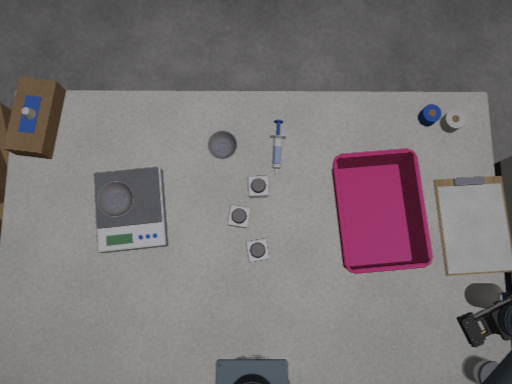

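View pics/scene0.png

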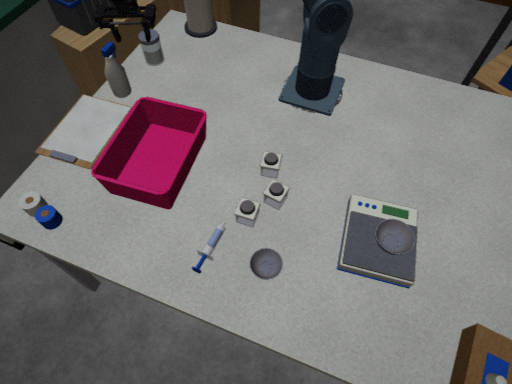

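Top view: lids at about (258,186), (239,216) and (258,250). The tub is on the right (cols 335–430), the scale on the left, and the bowl (222,145) and syringe (277,145) lie beyond the row. Next I'll measure them.

```bash
cat > h.py <<'E'
import numpy as np,cv2
from scipy.spatial.transform import Rotation as Ro
def ray(c,px,z):
    px=np.atleast_2d(np.asarray(px,float)); K,R,t=c["K"],c["R"],c["t"]
    d=np.c_[px,np.ones(len(px))]@np.linalg.inv(K).T@R; o=-R.T@t
    return o+d*((z-o[2])/d[:,2])[:,None]
def totool(s,dw): # world shift -> tool cm
    return Ro.from_rotvec(s["ee_rot"]).inv().apply(dw)*100
E
python3 - <<'E'
from bench import *
from h import *
c=camera_info("top");p=np.load("top0.npz")["p"];hsv=cv2.cvtColor(p,cv2.COLOR_RGB2HSV)
for u,v in((258,186),(239,216),(258,250)):
    w=p[v-16:v+17,u-16:u+17].astype(int);g=w.mean(2)
    if u==239: print(g[16].astype(int))
    btn=(g<125).astype(np.uint8);M=cv2.moments(cv2.morphologyEx(btn,cv2.MORPH_OPEN,np.ones((3,3))),True)
    b=(M['m10']/M['m00']+u-16,M['m01']/M['m00']+v-16)
    lid=(g>185).astype(np.uint8)
    cs,_=cv2.findContours(lid,cv2.RETR_EXTERNAL,cv2.CHAIN_APPROX_NONE);k=max(cs,key=cv2.contourArea)
    q=k.reshape(-1,2)+[u-16,v-16];W=ray(c,q,.062)
    r=cv2.minAreaRect((W[:,:2]*1000).astype(np.float32))
    print("btn",b,M['m00'],ray(c,b,.076),"lid",r)
m=((hsv[...,0]>155)&(hsv[...,1]>130)).astype(np.uint8)
cs,_=cv2.findContours(m,cv2.RETR_EXTERNAL,cv2.CHAIN_APPROX_NONE);k=max(cs,key=cv2.contourArea).reshape(-1,2)
W=ray(c,k,.12);r=cv2.minAreaRect((W[:,:2]*1000).astype(np.float32));print("tub",r,cv2.boxPoints(r))
for u,v in((222,145),(277,165),(277,121)):print(ray(c,(u,v),.03))
s=sense();print(Ro.from_rotvec(s["ee_rot"]).as_matrix().round(3))
cw=camera_info("wrist");print(cw["R"].round(2),(-cw["R"].T@cw["t"]).round(3))
E
```

```text
Traceback (most recent call last):
ValueError: max() iterable argument is empty
```

```bash
cat > m.py <<'E'
from bench import *
from h import *
c=camera_info("top");p=np.load("top0.npz")["p"];hsv=cv2.cvtColor(p,cv2.COLOR_RGB2HSV)
print(p[216,220:258].mean(1).astype(int))
for u,v in((258,186),(239,216),(258,250)):
    g=p[v-16:v+17,u-16:u+17].mean(2)
    btn=cv2.morphologyEx((g<110).astype(np.uint8),cv2.MORPH_OPEN,np.ones((5,5)))
    n,l,st,ce=cv2.connectedComponentsWithStats(btn);i=1+np.argmax(st[1:,4]);b=ce[i]+[u-16,v-16]
    lid=cv2.morphologyEx((g>168).astype(np.uint8),cv2.MORPH_OPEN,np.ones((2,2)))
    cs,_=cv2.findContours(lid,cv2.RETR_EXTERNAL,cv2.CHAIN_APPROX_NONE)
    print("btn",b,st[i],ray(c,b,.076).round(4))
    if cs:
        q=max(cs,key=cv2.contourArea).reshape(-1,2)+[u-16,v-16];W=ray(c,q,.062)
        print(" lid",cv2.minAreaRect((W[:,:2]*1000).astype(np.float32)))
m=((hsv[...,0]>155)&(hsv[...,1]>130)).astype(np.uint8)
cs,_=cv2.findContours(m,cv2.RETR_EXTERNAL,cv2.CHAIN_APPROX_NONE);k=max(cs,key=cv2.contourArea).reshape(-1,2)
W=ray(c,k,.12);r=cv2.minAreaRect((W[:,:2]*1000).astype(np.float32));print("tub",r,cv2.boxPoints(r))
for u,v in((222,145),(277,165),(277,121)):print(ray(c,(u,v),.03))
s=sense();print(Ro.from_rotvec(s["ee_rot"]).as_matrix().round(3))
cw=camera_info("wrist");print(cw["R"].round(2),(-cw["R"].T@cw["t"]).round(3))
q=cv2.resize(p[160:280,190:310,::-1],None,fx=5,fy=5,interpolation=cv2.INTER_CUBIC);cv2.imwrite("pics/crop.png",q)
E
python3 m.py
```

```text
[145 147 148 147 146 147 147 149 136 150 165 120  76  98  99  97  98  97
  98  99  99  99  99  99 101  76 100 150 162 148 138 137 137 140 142 144
 144 144]
btn [257.71084337 185.31325301] [  9   9  14  14 166] [[ 0.6318 -0.0187  0.076 ]]
btn [238.5 215.5] [  9   9  14  14 172] [[0.538  0.0398 0.076 ]]
btn [257.33707865 249.85955056] [  9   9  14  15 178] [[ 0.4341 -0.0177  0.076 ]]
tub ((552.231201171875, -382.958251953125), (356.7076110839844, 260.5305480957031), 5.10963773727417) [[ 362.98447 -269.09515]
 [ 386.18784 -528.5904 ]
 [ 741.4779  -496.82135]
 [ 718.27454 -237.32611]]
[[0.77299154 0.09632392 0.03      ]]
[[ 0.70722916 -0.08131435  0.03      ]]
[[ 0.85496867 -0.08233065  0.03      ]]
[[-0.001  0.914  0.406]
 [ 0.001  0.406 -0.914]
 [-1.    -0.    -0.002]]
[[ 0.41 -0.91 -0.  ]
 [-0.87 -0.39  0.3 ]
 [-0.27 -0.12 -0.95]] [ 0.333 -0.562  0.383]
```

View pics/crop.png

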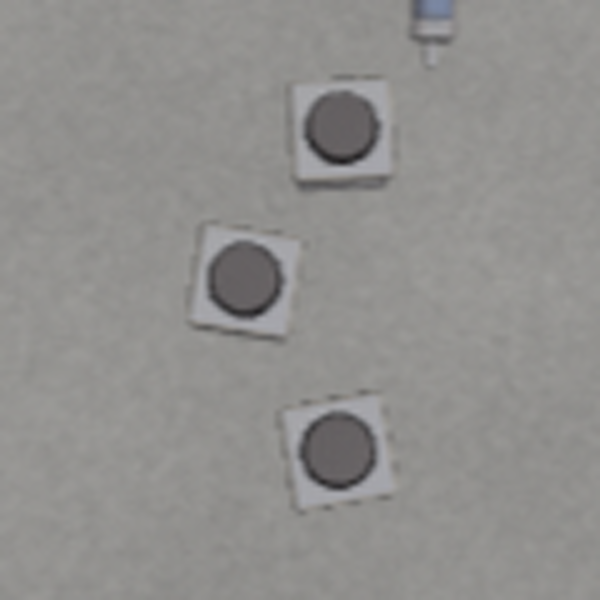

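Crop: the far, middle and near lids are yawed about +3°, −9° and +8.5°. All three buttons are up. I'll start with the far one, fingers shut.

Call:
drive_tool --targets '[[[0,5.2,-3.4,-6.5,0,0,0],[0,10.4,-6.8,-13,0,0,0],[0,15.6,-10.2,-19.5,0,0,0],[0,20.8,-13.6,-26,0,0,0],[0,26,-17,-32.5,0,0,0]]]' --newtons 12

```text
time: 0.72
tcp_pos: [0.433, -0.3313, 0.2318]
ee_rot: [0.456, 1.522, -0.456]
force: [0.8, -0.0, -0.2]
opening: 0.0402
```

```bash
cat > go.py <<'E'
import sys
from bench import *
from h import *
x,y,z,yaw=map(float,sys.argv[1:]) # TCP target; yaw=jaw axis angle deg
s=sense();R=Ro.from_rotvec(s["ee_rot"]);a=np.radians(yaw)
zz=np.array([np.cos(a),np.sin(a),0]);xx=np.array([0,0,-1.]);T=Ro.from_matrix(np.c_[xx,np.cross(zz,xx),zz])
print("t",round(s["time"],2),"tcp",s["tcp_pos"].round(4),"F",s["force"].round(1),"open",round(s["opening"],4))
print("shift cm",totool(s,np.array([x,y,z])-s["tcp_pos"]).round(2),"turn",np.degrees((R.inv()*T).as_rotvec()).round(1))
E
python3 go.py .632 -.0187 .2 3
```

```text
t 0.72 tcp [ 0.433  -0.3313  0.2318] F [ 0.8 -0.  -0.2] open 0.0402
shift cm [ 3.18 37.06 -0.57] turn [-36.4  -0.    0. ]
```

Call:
drive_tool --targets '[[[0,6,0,-9,0,0,0],[0,12,0,-18,0,0,0],[0,18,0,-27,0,0,0],[0.5,24,-0.3,-36,0,0,0],[1,30,-0.5,-36.4,0,0,0]]]'

```text
time: 1.35
tcp_pos: [0.5946, -0.079, 0.2215]
ee_rot: [-0.04, 1.571, 0.04]
force: [0.2, -0.3, -0.4]
opening: 0.0004
```

```bash
python3 go.py .632 -.0187 .11 3
```

```text
t 1.35 tcp [ 0.5946 -0.079   0.2215] F [ 0.2 -0.3 -0.4] open 0.0004
shift cm [11.15  5.83  4.04] turn [-0.1 -0.  -0. ]
```

Call:
drive_tool --targets '[[[2,5.8,4.0,0,0,0,0],[7,5.8,4.0,0,0,0,0],[10,5.8,4.0,0,0,0,0],[10.6,5.8,4.0,0,0,0,0],[10.6,5.8,4.0,0,0,0,0]]]'

```text
time: 1.98
tcp_pos: [0.6314, -0.0208, 0.1164]
ee_rot: [-0.039, 1.57, 0.039]
force: [0.0, -0.2, 0.2]
opening: 0.0004
```

```bash
python3 go.py .632 -.0187 .10 3
python3 - <<'E'
from bench import *
import cv2,numpy as np
from h import *
p,d=grab_frame("wrist");c=camera_info("wrist");cv2.imwrite("pics/w1.png",p[:,:,::-1])
for P in((.632,-.0187,.076),(.538,.0398,.076),(.434,-.0177,.076)):
    q=c["K"]@(c["R"]@np.array(P)+c["t"]);print(q[:2]/q[2])
E
```

```text
t 1.98 tcp [ 0.6314 -0.0208  0.1164] F [ 0.  -0.2  0.2] open 0.0004
shift cm [1.64 0.21 0.07] turn [-0.2  0.   0. ]
[257.35930192 213.64319559]
[107.39773374 116.56080109]
[-44.2106519  198.41133051]
```

View pics/w1.png

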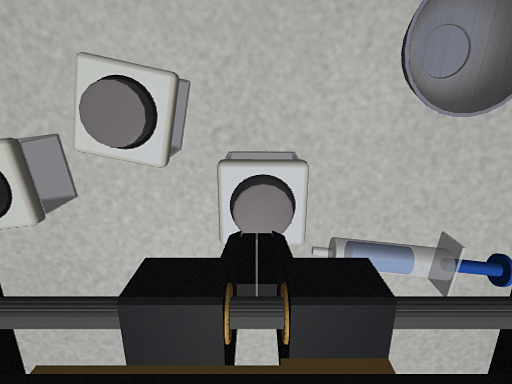

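Wrist view: the far button is at about (262,207) against a predicted (257,214), and the middle one at (113,111) against (107,117). That's a consistent offset of about 3–4 mm, so I'll split the difference. The lid is square to the tool. Pressing.

Call:
drive_tool --targets '[[[0.8,0.4,0.3,0,0,0,0],[1.4,0.4,0.3,0,0,0,0],[1.8,0.4,0.3,0,0,0,0],[2.2,0.4,0.3,0,0,0,0],[2.5,0.4,0.3,0,0,0,0]]]'

```text
time: 2.65
tcp_pos: [0.6338, -0.0165, 0.0906]
ee_rot: [-0.039, 1.571, 0.039]
force: [0.6, -0.5, 0.1]
opening: 0.0004
```

Call:
drive_tool --targets '[[[0.1,0,0,0,0,0,0],[0.2,0,0,0,0,0,0],[0.2,0,0,0,0,0,0]]]'

```text
time: 3.02
tcp_pos: [0.634, -0.0164, 0.0889]
ee_rot: [-0.039, 1.57, 0.039]
force: [-0.2, 1.0, -0.1]
opening: 0.0006
```

Call:
drive_tool --targets '[[[0.1,0,0,0,0,0,0],[0.2,0,0,0,0,0,0],[0.2,0,0,0,0,0,0]]]'

```text
time: 3.4
tcp_pos: [0.6338, -0.0164, 0.0868]
ee_rot: [-0.039, 1.571, 0.039]
force: [-0.8, -0.2, 0.3]
opening: 0.0003
```

```bash
python3 go.py .634 -.0165 .10 3
python3 - <<'E'
from bench import *
import cv2
p,d=grab_frame("wrist");cv2.imwrite("pics/w2.png",p[:,:,::-1]); print(sense()["force"])
E
```

```text
t 3.4 tcp [ 0.6338 -0.0164  0.0868] F [-0.8 -0.2  0.3] open 0.0003
shift cm [-1.32 -0.01  0.02] turn [-0.2 -0.   0. ]
[ 0.43941079 -0.04913015 -0.0854312 ]
```

View pics/w2.png

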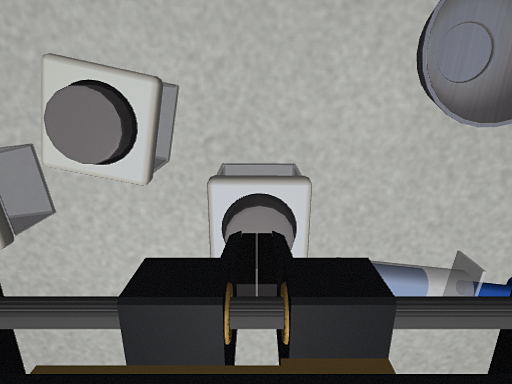

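Wrist view: the fingers overlap the far button at (259,225), but no force is felt. I'll check heights with depth before going further.

```bash
cat > dep.py <<'E'
from bench import *
from h import *
s=sense();p,d=grab_frame("wrist");c=camera_info("wrist");np.savez("w.npz",p=p,d=d)
v,u=np.mgrid[0:384,0:512];K=c["K"]
P=np.stack([(u-K[0,2])/K[0,0]*d,(v-K[1,2])/K[1,1]*d,d],-1)
W=(P-c["t"])@c["R"];np.save("W.npy",W)
tip=s["tcp_pos"]+Ro.from_rotvec(s["ee_rot"]).apply([.025,0,0]);q=K@(c["R"]@tip+c["t"]);print("tip",tip.round(4),"px",q[:2]/q[2])
E
python3 dep.py
python3 - <<'E'
import numpy as np
W=np.load("W.npy")
for u,v in((259,204),(259,215),(259,225),(259,229),(259,233),(257,238),(257,245),(222,190),(256,190),(90,125),(140,170),(20,100),(300,100)):print(u,v,W[v,u].round(4))
E
```

```text
tip [ 0.6339 -0.0164  0.0619] px [257.28549647 226.35620226]
259 204 [0.6339 0.0026 0.0738]
259 215 [ 0.6342 -0.0034  0.0755]
259 225 [ 0.6345 -0.0095  0.0755]
259 229 [ 0.6347 -0.0126  0.0742]
259 233 [ 0.6342 -0.0069  0.0919]
257 238 [ 0.6331 -0.0067  0.0982]
257 245 [ 0.6331 -0.007   0.1053]
222 190 [0.6116 0.0057 0.0608]
256 190 [0.6319 0.0068 0.061 ]
90 125 [0.5434 0.0419 0.0739]
140 170 [0.5631 0.0156 0.0606]
20 100 [ 4.548e-01  4.890e-02 -4.000e-04]
300 100 [ 0.662   0.0593 -0.0009]
```

Depth shows the button still up (0.0755), and the visible finger end is higher than the nominal tip. The tip may not have touched yet, so I'll go down carefully on the force reading.

Call:
drive_tool --targets '[[[0.2,0,0,0,0,0,0],[0.4,0,0,0,0,0,0],[0.4,0,0,0,0,0,0]]]'

```text
time: 3.88
tcp_pos: [0.6337, -0.0164, 0.0826]
ee_rot: [-0.039, 1.571, 0.039]
force: [0.7, 0.8, 0.2]
opening: 0.0004
```

```bash
python3 dep.py
python3 - <<'E'
from bench import *
import numpy as np,cv2
W=np.load("W.npy");p=np.load("w.npz")["p"]
for v in range(200,250,4):print(v,W[v,258].round(4),p[v,258])
p,d=grab_frame("scene");cv2.imwrite("pics/s2.png",cv2.resize(p[100:250,200:350,::-1],None,fx=4,fy=4))
E
```

```text
tip [ 0.6337 -0.0164  0.0576] px [257.11205346 226.305959  ]
200 [0.6333 0.0022 0.0617] [42 41 41]
204 [0.6332 0.002  0.0681] [45 44 44]
208 [0.6332 0.0018 0.0742] [63 61 60]
212 [ 6.333e-01 -2.000e-04  7.510e-02] [119 116 117]
216 [ 0.6334 -0.0025  0.0752] [118 114 116]
220 [ 0.6336 -0.005   0.0748] [123 118 119]
224 [ 0.6337 -0.0072  0.0754] [122 117 118]
228 [ 0.6338 -0.0097  0.0752] [126 122 122]
232 [ 0.6339 -0.0119  0.0757] [130 126 126]
236 [ 0.6336 -0.0076  0.0899] [0 0 2]
240 [ 0.6335 -0.0064  0.0969] [0 0 2]
244 [ 0.6335 -0.0067  0.1006] [4 0 3]
248 [ 0.6334 -0.0058  0.1064] [5 4 6]
```

View pics/s2.png

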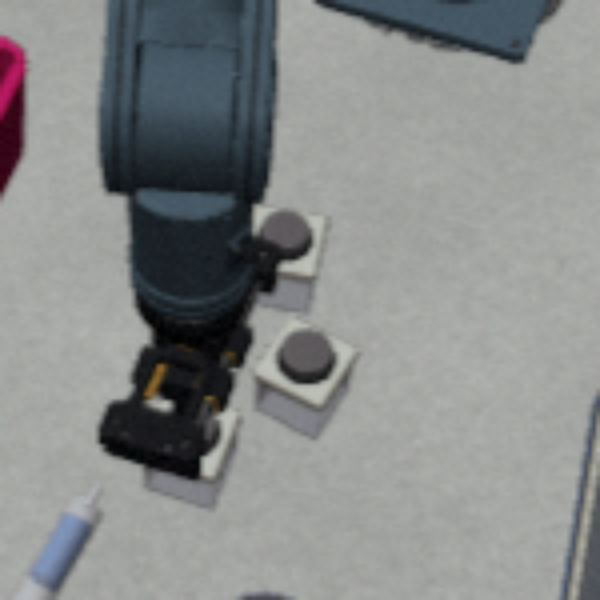

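Scene crop: the gripper is over the far canister with no sign of contact. The finger end stands about 11 mm above the button by wrist depth, so I'll keep going down in small steps.

Call:
drive_tool --targets '[[[0.2,0,0,0,0,0,0],[0.4,0,0,0,0,0,0],[0.6,0,0,0,0,0,0],[0.8,0,0,0,0,0,0]]]'

```text
time: 4.47
tcp_pos: [0.6339, -0.0164, 0.0747]
ee_rot: [-0.039, 1.571, 0.039]
force: [1.1, -1.0, -0.1]
opening: 0.0005
```

```bash
python3 dep.py
python3 - <<'E'
import numpy as np
W=np.load("W.npy")
for v in range(212,248,4):print(v,W[v,258].round(4))
for u,v in((150,275),(370,275),(150,290),(200,262),(310,262)):print(u,v,W[v,u].round(4))
E
```

```text
tip [ 0.6339 -0.0164  0.0497] px [257.61914683 226.57880829]
212 [0.633  0.0026 0.074 ]
216 [ 6.332e-01 -2.000e-04  7.260e-02]
220 [ 0.6333 -0.002   0.0739]
224 [ 0.6334 -0.004   0.0746]
228 [ 0.6335 -0.0065  0.074 ]
232 [ 0.6336 -0.009   0.0739]
236 [ 0.6335 -0.0072  0.0825]
240 [ 0.6334 -0.0069  0.0876]
244 [ 0.6334 -0.0068  0.0922]
150 275 [0.6049 0.0171 0.1588]
370 275 [0.6596 0.0198 0.1586]
150 290 [0.6067 0.0167 0.1643]
200 262 [0.616  0.0169 0.1512]
310 262 [0.6459 0.0187 0.1518]
```

Consistent: when shut, the finger end is about 4 mm above the TCP height. Contact should come at TCP of about 0.071.

Call:
drive_tool --targets '[[[0.2,0,0,0,0,0,0],[0.4,0,0,0,0,0,0],[0.6,0,0,0,0,0,0],[0.7,0,0,0,0,0,0]]]'

```text
time: 5.03
tcp_pos: [0.6339, -0.0164, 0.0679]
ee_rot: [-0.039, 1.571, 0.039]
force: [-0.4, -0.4, 1.8]
opening: 0.0003
```

Contact is starting (1.8 N).

Call:
drive_tool --targets '[[[0.2,0,0,0,0,0,0],[0.4,0,0,0,0,0,0],[0.5,0,0,0,0,0,0],[0.6,0,0,0,0,0,0]]]'

```text
time: 5.52
tcp_pos: [0.6339, -0.0164, 0.0618]
ee_rot: [-0.039, 1.57, 0.039]
force: [-1.4, 0.8, 2.6]
opening: 0.0007
```

Call:
drive_tool --targets '[[[0.1,0,0,0,0,0,0],[0.2,0,0,0,0,0,0],[0.3,0,0,0,0,0,0],[0.3,0,0,0,0,0,0]]]'

```text
time: 6.02
tcp_pos: [0.6339, -0.0164, 0.0588]
ee_rot: [-0.039, 1.57, 0.039]
force: [-1.0, 0.4, 2.4]
opening: 0.0007
```

Call:
drive_tool --targets '[[[0.1,0,0,0,0,0,0],[0.2,0,0,0,0,0,0],[0.2,0,0,0,0,0,0]]]'

```text
time: 6.4
tcp_pos: [0.634, -0.0164, 0.0584]
ee_rot: [-0.039, 1.57, 0.038]
force: [-6.4, -0.2, 15.8]
opening: 0.0007
```

Stop reached at TCP 0.0585 with 16 N. Releasing, waiting, then checking the button height by depth.

Call:
drive_tool --targets '[[[-0.3,0,0,0,0,0,0],[-3,0,0,0,0,0,0],[-5,0,0,0,0,0,0],[-5,0,0,0,0,0,0],[-5,0,0,0,0,0,0]]]'

```text
time: 7.02
tcp_pos: [0.6335, -0.0165, 0.1062]
ee_rot: [-0.039, 1.571, 0.039]
force: [0.2, -0.5, -0.5]
opening: 0.0004
```

```bash
cat > chk.py <<'E'
# button/lid heights near given xy from wrist depth
import sys,os
os.system("python3 dep.py")
import numpy as np,cv2
W=np.load("W.npy");p=np.load("w.npz")["p"].astype(int)
for n,x,y in(("far",.634,-.0165),("mid",.5405,.042),("near",.4365,-.0155)):
    m=(np.hypot(W[...,0]-x,W[...,1]-y)<.055)&(W[...,2]>.055)&(W[...,2]<.085)
    g=p.mean(2);b=m&(g>85)&(g<150)&(np.hypot(W[...,0]-x,W[...,1]-y)<.03); l=m&(g>170)
    if b.sum()>50: print(n,"btn z",np.median(W[b][:,2]).round(4),"c",((W[b].max(0)+W[b].min(0))/2)[:2].round(4),b.sum(),"lid z",np.median(W[l][:,2]).round(4), "lid c",((np.percentile(W[l],99.5,0)+np.percentile(W[l],.5,0))/2)[:2].round(4))
    if l.sum()>300:
        r=cv2.minAreaRect((W[l][:,:2]*1000).astype(np.float32));print("  lid rect",np.round(r[0],1),np.round(r[1],1),round(r[2],1))
E
python3 chk.py; python3 go.py .5405 .042 .08 -9
```

```text
tip [ 0.6334 -0.0166  0.0812] px [257.66182041 226.62164824]
far btn z 0.0744 c [ 0.6346 -0.0115] 2055 lid z 0.0605 lid c [ 0.6347 -0.0178]
  lid rect [634.8 -18.9] [60.2 60.7] 2.7
mid btn z 0.0745 c [0.5407 0.0448] 3848 lid z 0.0605 lid c [0.54   0.0406]
  lid rect [539.5  40.3] [60.5 60.6] 81.3
  lid rect [464.4 -23.5] [44.1 14.3] 79.6
t 7.08 tcp [ 0.6332 -0.0165  0.1059] F [ 0.1  0.2 -0.9] open 0.0007
shift cm [ 2.61  6.3  -8.97] turn [11.8 -0.1  0. ]
```

The far button came back up (0.0744), so that one looks worn. Its lid hasn't moved: (0.6348,−0.0189). Now the middle one.

Call:
drive_tool --targets '[[[0,4,-5,0,0,0,0],[0,6.2,-9,0,0,0,0],[1.5,6.2,-9,0,0,0,0],[2.5,6.2,-9,0,0,0,0],[3.2,6.2,-9,0,0,0,0]]]'

```text
time: 7.7
tcp_pos: [0.5417, 0.0402, 0.0738]
ee_rot: [-0.038, 1.571, 0.037]
force: [-0.0, 0.2, 0.2]
opening: 0.0006
```

Call:
drive_tool --targets '[[[0.3,0,0,0,0,0,0],[0.6,0,0,0,0,0,0],[0.9,0,0,0,0,0,0],[1.1,0,0,0,0,0,0],[1.3,0,0,0,0,0,0]]]'

```text
time: 8.32
tcp_pos: [0.5409, 0.0412, 0.0618]
ee_rot: [-0.039, 1.57, 0.039]
force: [-0.2, -0.7, -0.2]
opening: 0.0004
```

Call:
drive_tool --targets '[[[0.15,0,0,0,0,0,0],[0.3,0,0,0,0,0,0],[0.4,0,0,0,0,0,0],[0.5,0,0,0,0,0,0],[0.5,0,0,0,0,0,0]]]'

```text
time: 8.95
tcp_pos: [0.541, 0.0412, 0.0585]
ee_rot: [-0.04, 1.57, 0.038]
force: [-5.4, -1.0, 19.1]
opening: 0.0003
```

Stop reached (19 N). Releasing.

Call:
drive_tool --targets '[[[-0.3,0,0,0,0,0,0],[-3,0,0,0,0,0,0],[-5,0,0,0,0,0,0],[-5,0,0,0,0,0,0],[-5,0,0,0,0,0,0]]]'

```text
time: 9.57
tcp_pos: [0.5405, 0.0409, 0.1061]
ee_rot: [-0.039, 1.571, 0.039]
force: [0.6, 0.2, -0.2]
opening: 0.0005
```

```bash
python3 chk.py; python3 go.py .4365 -.0165 .075 3
```

```text
tip [0.5405 0.0409 0.0811] px [257.65582383 226.58158132]
far btn z 0.0741 c [ 0.6428 -0.0024] 352 lid z 0.0605 lid c [ 0.6437 -0.0026]
  lid rect [649.6   5.1] [24.9 52.2] 57.6
mid btn z 0.0635 c [0.5395 0.0465] 2351 lid z 0.0606 lid c [0.5397 0.0444]
  lid rect [539.6  40.6] [60.5 60.2] 81.1
near btn z 0.0745 c [ 0.4343 -0.0063] 1372 lid z 0.0606 lid c [4.318e-01 3.000e-04]
  lid rect [432.3   0.5] [60.6 27.9] 12.8
t 9.62 tcp [0.5403 0.0409 0.1059] F [-0.3  1.2  0.3] open 0.0008
shift cm [  3.11  -5.22 -10.65] turn [-0.2 -0.1  0. ]
```

The middle button stays down (0.0635). Now the near one.

Call:
drive_tool --targets '[[[0,-3,-5.5,0,0,0,0],[0,-5.2,-10.6,0,0,0,0],[1.5,-5.2,-10.6,0,0,0,0],[2.5,-5.2,-10.6,0,0,0,0],[3.2,-5.2,-10.6,0,0,0,0]]]'

```text
time: 10.25
tcp_pos: [0.4387, -0.0152, 0.074]
ee_rot: [-0.039, 1.57, 0.04]
force: [0.3, -1.7, 0.0]
opening: 0.0007
```

Call:
drive_tool --targets '[[[0.3,0,0,0,0,0,0],[0.6,0,0,0,0,0,0],[0.9,0,0,0,0,0,0],[1.1,0,0,0,0,0,0],[1.3,0,0,0,0,0,0]]]'

```text
time: 10.88
tcp_pos: [0.4376, -0.0163, 0.0618]
ee_rot: [-0.039, 1.571, 0.039]
force: [0.0, -1.1, -0.2]
opening: 0.0007
```

Call:
drive_tool --targets '[[[0.15,0,0,0,0,0,0],[0.3,0,0,0,0,0,0],[0.4,0,0,0,0,0,0],[0.45,0,0,0,0,0,0],[0.45,0,0,0,0,0,0]]]'

```text
time: 11.5
tcp_pos: [0.4377, -0.0162, 0.0585]
ee_rot: [-0.04, 1.57, 0.038]
force: [-4.9, 0.0, 20.2]
opening: 0.0005
```

Call:
drive_tool --targets '[[[-0.3,0,0,0,0,0,0],[-3,0,0,0,0,0,0],[-6,0,0,0,0,0,1],[-8,0,0,0,0,0,1],[-8,0,0,0,0,0,1]]]'

```text
time: 12.12
tcp_pos: [0.4387, -0.0163, 0.1383]
ee_rot: [-0.039, 1.568, 0.038]
force: [0.1, -0.7, -1.0]
opening: 0.0283
```

```bash
python3 chk.py; python3 go.py .6348 -.0182 .135 3
```

```text
tip [ 0.4387 -0.0163  0.1133] px [258.63412694 226.9979499 ]
far btn z 0.0735 c [ 0.623  -0.0129] 809 lid z 0.0596 lid c [ 0.6252 -0.0195]
  lid rect [626.  -19.3] [45.1 60.4] 3.0
mid btn z 0.0627 c [0.5388 0.0448] 2487 lid z 0.0597 lid c [0.5385 0.0409]
  lid rect [538.8  40.7] [60.2 60.3] 80.7
near btn z 0.0628 c [ 0.4389 -0.0159] 2061 lid z 0.0598 lid c [ 0.4344 -0.0157]
  lid rect [434.2 -16.8] [60.7 60.7] 9.8
t 12.18 tcp [ 0.4379 -0.0163  0.1374] F [ 0.7 -0.2 -0. ] open 0.0324
shift cm [ 0.26 -1.16 19.65] turn [-0.2  0.1  0. ]
```

The near button stays down, so the far one is worn. Moving over it with the gripper open.

Call:
drive_tool --targets '[[[0,0,5,0,0,0,1],[0,0,11,0,0,0,1],[0,-0.6,17,0,0,0,1],[0,-1.2,19.7,0,0,0,1],[0,-1.2,19.7,0,0,0,1]]]'

```text
time: 12.8
tcp_pos: [0.6355, -0.0186, 0.1352]
ee_rot: [-0.038, 1.572, 0.038]
force: [-0.6, -0.4, -0.8]
opening: 0.0826
```

```bash
python3 chk.py; python3 go.py .6348 -.0182 .08 3
python3 - <<'E'
import numpy as np,cv2
a=np.load("w.npz");cv2.imwrite("pics/w3.png",a["p"][:,:,::-1])
W=np.load("W.npy");print(np.c_[W[200:290:5,180],W[200:290:5,330]].round(3))
E
```

```text
tip [ 0.6355 -0.0186  0.1102] px [259.76784753 226.85955336]
far btn z 0.0749 c [ 0.6368 -0.0154] 2303 lid z 0.061 lid c [ 0.6334 -0.0181]
  lid rect [633.3 -18.3] [57.8 58.2] 2.7
mid btn z 0.064 c [0.5418 0.0451] 2713 lid z 0.0611 lid c [0.5382 0.0413]
  lid rect [538.   41.1] [57.9 57.8] 81.0
near btn z 0.0639 c [ 0.4495 -0.0168] 835 lid z 0.0612 lid c [ 0.4492 -0.014 ]
  lid rect [444.9 -14. ] [35.4 56.8] 9.4
t 12.85 tcp [ 0.634  -0.0182  0.1354] F [-0.5 -0.7 -0.6] open 0.0863
shift cm [ 5.54 -0.01  0.1 ] turn [-0.2 -0.2 -0. ]
[[ 0.559 -0.043 -0.001  0.706 -0.035 -0.   ]
 [ 0.559 -0.048 -0.002  0.707 -0.041 -0.002]
 [ 0.559 -0.054 -0.002  0.708 -0.046 -0.001]
 [ 0.559 -0.059 -0.002  0.708 -0.051 -0.001]
 [ 0.559 -0.064 -0.     0.709 -0.056 -0.001]
 [ 0.558 -0.07  -0.002  0.71  -0.062 -0.001]
 [ 0.558 -0.075 -0.001  0.71  -0.067 -0.001]
 [ 0.558 -0.081 -0.001  0.705 -0.063  0.019]
 [ 0.558 -0.086 -0.001  0.705 -0.067  0.023]
 [ 0.558 -0.092 -0.001  0.705 -0.071  0.026]
 [ 0.558 -0.097 -0.     0.705 -0.075  0.028]
 [ 0.557 -0.104 -0.002  0.705 -0.08   0.027]
 [ 0.558 -0.109 -0.     0.707 -0.087  0.024]
 [ 0.557 -0.115 -0.001  0.715 -0.108 -0.002]
 [ 0.557 -0.122 -0.003  0.716 -0.114 -0.002]
 [ 0.557 -0.127 -0.001  0.717 -0.119 -0.002]
 [ 0.557 -0.134 -0.002  0.717 -0.125 -0.   ]
 [ 0.557 -0.139 -0.     0.718 -0.131 -0.001]]
```

View pics/w3.png

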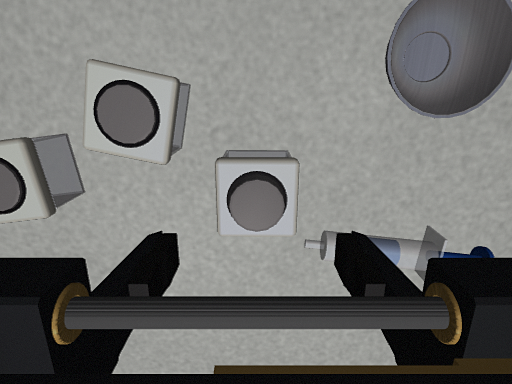

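Wrist view: the fingertips straddle the lid (centre (257,196)), and the syringe nozzle at (305,243) is clear of the right finger. The presses put the real tip about 5–6 mm behind the TCP height, so I'll grasp the lid at TCP z≈0.031.

Call:
drive_tool --targets '[[[3,0,0,0,0,0,1],[6,0,0,0,0,0,1],[7.5,0,0,0,0,0,1],[8,0,0,0,0,0,1],[8,0,0,0,0,0,1]]]'

```text
time: 13.48
tcp_pos: [0.6351, -0.0183, 0.0578]
ee_rot: [-0.039, 1.57, 0.039]
force: [0.2, -0.1, 0.4]
opening: 0.0878
```

```bash
python3 go.py .634 -.0183 .031 3;python3 dep.py
python3 - <<'E'
import numpy as np,cv2
a=np.load("w.npz");cv2.imwrite("pics/w4.png",a["p"][:,:,::-1])
W=np.load("W.npy")
for u in(165,172,342,350):print(u,W[228:252:3,u].round(3).tolist())
E
```

```text
t 13.47 tcp [ 0.6351 -0.0183  0.0578] F [ 0.2 -0.1  0.4] open 0.0878
shift cm [ 2.68  0.   -0.11] turn [-0.2  0.   0. ]
tip [ 0.6351 -0.0183  0.0328] px [256.615663   226.10948442]
165 [[0.568, -0.038, -0.001], [0.568, -0.04, -0.001], [0.588, -0.011, 0.066], [0.588, -0.011, 0.068], [0.59, -0.01, 0.073], [0.59, -0.011, 0.074], [0.59, -0.013, 0.074], [0.591, -0.013, 0.076]]
172 [[0.573, -0.038, -0.001], [0.573, -0.04, -0.001], [0.573, -0.043, -0.001], [0.573, -0.045, -0.001], [0.573, -0.047, -0.001], [0.573, -0.05, -0.001], [0.591, -0.017, 0.066], [0.591, -0.02, 0.064]]
342 [[0.7, -0.032, -0.002], [0.699, -0.034, -0.001], [0.679, -0.007, 0.064], [0.679, -0.008, 0.064], [0.679, -0.01, 0.065], [0.679, -0.011, 0.065], [0.679, -0.012, 0.066], [0.679, -0.014, 0.066]]
350 [[0.705, -0.031, -0.001], [0.705, -0.033, -0.001], [0.682, -0.006, 0.065], [0.682, -0.007, 0.068], [0.68, -0.006, 0.072], [0.679, -0.006, 0.076], [0.678, -0.006, 0.078], [0.678, -0.007, 0.079]]
```

View pics/w4.png

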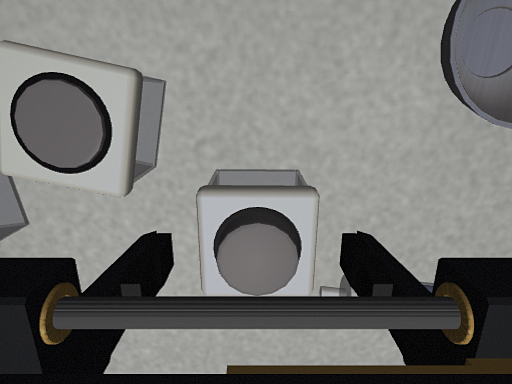

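Wrist view: the tips at (172,240) and (342,240), height 0.064, straddle the lid (200–318) evenly. Lowering 2.8 cm and closing.

Call:
drive_tool --targets '[[[1.2,0,0,0,0,0,1],[2.2,0,0,0,0,0,1],[2.8,0,0,0,0,0,1],[2.8,0,0,0,0,0,1],[2.8,0,0,0,0,0,0.75]]]'

```text
time: 14.15
tcp_pos: [0.6352, -0.0183, 0.0295]
ee_rot: [-0.039, 1.57, 0.039]
force: [0.2, -0.7, -0.3]
opening: 0.08
```

Call:
drive_tool --targets '[[[0,0,0,0,0,0,0.7],[0,0,0,0,0,0,0.6],[0,0,0,0,0,0,0.5],[0,0,0,0,0,0,0.5]]]' --newtons 12

```text
time: 14.65
tcp_pos: [0.6353, -0.0184, 0.0297]
ee_rot: [-0.039, 1.57, 0.039]
force: [-0.6, -0.1, 2.7]
opening: 0.0633
```

Gripped at 63 mm. Lifting slowly.

Call:
drive_tool --targets '[[[-0.5,0,0,0,0,0,0.4],[-1.5,0,0,0,0,0,0.4],[-3,0,0,0,0,0,0.4],[-4.5,0,0,0,0,0,0.4],[-5.5,0,0,0,0,0,0.4]]]'

```text
time: 15.28
tcp_pos: [0.6356, -0.0183, 0.086]
ee_rot: [-0.039, 1.569, 0.039]
force: [1.1, -0.3, -1.9]
opening: 0.0635
```

Call:
drive_tool --targets '[[[0,-1.5,-0.5,-0.4,0,0,0.4],[0,-4.5,-1.5,-0.8,0,0,0.4],[0,-8,-2.5,-1.2,0,0,0.4],[0,-11.5,-3.5,-1.6,0,0,0.4],[0,-14,-4.2,-2,0,0,0.4]]]'

```text
time: 15.9
tcp_pos: [0.5982, -0.164, 0.0837]
ee_rot: [-0.066, 1.572, 0.064]
force: [0.5, 0.4, -2.1]
opening: 0.0635
```

```bash
python3 go.py .595 -.194 .03 5.1;python3 dep.py
python3 - <<'E'
from bench import *
from h import *
p,d=grab_frame("wrist");cv2.imwrite("pics/w5.png",p[:,:,::-1])
# tub rim from top-camera depth
p,d=grab_frame("top");c=camera_info("top");K=c["K"]
v,u=np.mgrid[0:384,0:512];W=(np.stack([(u-K[0,2])/K[0,0]*d,(v-K[1,2])/K[1,1]*d,d],-1)-c["t"])@c["R"]
h=cv2.cvtColor(p,cv2.COLOR_RGB2HSV);m=(h[...,0]>155)&(h[...,1]>130)&(W[...,2]>.11)&(W[...,2]<.13)
for x in(.45,.55,.6,.65):
    k=m&(abs(W[...,0]-x)<.006);print(x,k.sum(),W[k][:,1].max() if k.any() else None)
E
```

```text
t 15.9 tcp [ 0.5982 -0.164   0.0837] F [ 0.5  0.4 -2.1] open 0.0635
shift cm [ 5.37 -2.96 -0.56] turn [-0.4 -0.1  0.1]
tip [ 0.5982 -0.164   0.0587] px [259.75808614 219.73138673]
0.45 20 -0.5093341455183391
0.55 19 -0.5007580546903054
0.6 19 -0.49650367466908857
0.65 18 -0.4907046295854249
```

View pics/w5.png

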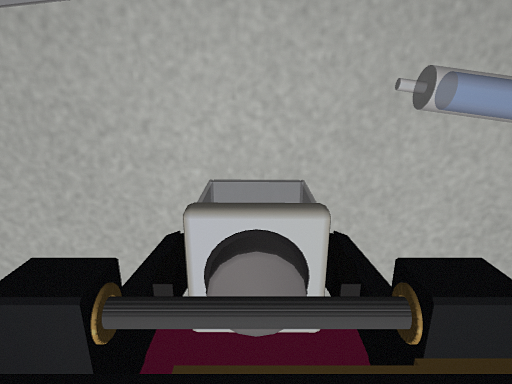

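Wrist view: the canister is held upright and level (lid 185–330), the syringe is clear, and the tub rim shows at the bottom (rows 332+). Checking the rim position by wrist depth.

Run:
```python
import numpy as np,cv2
W=np.load("W.npy");p=np.load("w.npz")["p"];h=cv2.cvtColor(p,cv2.COLOR_RGB2HSV)
m=(h[...,0]>155)&(h[...,1]>130)
for x in(.57,.59,.61,.63):
    k=m&(abs(W[...,0]-x)<.004);q=W[k]
    if len(q): i=np.argsort(-q[:,1])[:5];print(x,len(q),q[i].mean(0).round(4),q[:,2].max())
lid=(p.mean(2)>170)&(W[...,2]>.08);q=W[lid];print("lid z",q[:,2].min(),np.percentile(q[:,2],[5,50,95]),q[:,:2].min(0),q[:,:2].max(0))
```

```text
0.57 368 [ 0.5696 -0.2181  0.116 ] 0.18827085475263955
0.59 377 [ 0.5907 -0.0906  0.2348] 0.23479300741640724
0.61 324 [ 0.6101 -0.2387  0.0938] 0.18746227609432267
0.63 383 [ 0.6333 -0.1339  0.1623] 0.18735683965649283
lid z 0.11167865132440728 [0.11354568 0.11449028 0.11548942] [ 0.56557763 -0.20221607] [ 0.62730996 -0.09060856]
```

Call:
drive_tool --targets '[[[0,-1,-0.2,-0.3,0,0,0.4],[0,-2.2,-0.5,-0.4,0,0,0.4],[0,-2.9,-0.6,-0.4,0,0,0.4],[1,-2.9,-0.6,-0.4,0,0,0.4],[2,-2.9,-0.6,-0.4,0,0,0.4]]]'

```text
time: 16.68
tcp_pos: [0.5964, -0.1891, 0.0635]
ee_rot: [-0.072, 1.57, 0.073]
force: [0.0, 0.2, -1.6]
opening: 0.0636
```

Call:
drive_tool --targets '[[[1,0,0,0,0,0,0.4],[1.8,0,0,0,0,0,0.4],[2.4,0,0,0,0,0,0.4],[2.8,0,0,0,0,0,0.4],[3.0,0,0,0,0,0,0.4]]]'

```text
time: 17.3
tcp_pos: [0.5966, -0.1896, 0.0343]
ee_rot: [-0.072, 1.57, 0.072]
force: [-0.2, 0.6, -2.3]
opening: 0.0638
```

```bash
python3 go.py .595 -.194 .03 5.1
```

```text
t 17.3 tcp [ 0.5966 -0.1896  0.0343] F [-0.2  0.6 -2.3] open 0.0638
shift cm [ 0.43 -0.42 -0.2 ] turn [ 0.1  0.  -0. ]
```

Call:
drive_tool --targets '[[[0,-0.2,-0.1,0,0,0,0.4],[0,-0.4,-0.2,0,0,0,0.4],[0.2,-0.4,-0.2,0,0,0,0.4],[0.35,-0.4,-0.2,0,0,0,0.4],[0.45,-0.4,-0.2,0,0,0,0.4]]]'

```text
time: 17.92
tcp_pos: [0.5948, -0.1937, 0.0297]
ee_rot: [-0.072, 1.57, 0.072]
force: [0.2, 0.6, -2.2]
opening: 0.0635
```

Call:
drive_tool --targets '[[[0.05,0,0,0,0,0,0.4],[0.1,0,0,0,0,0,0.4],[0.1,0,0,0,0,0,0.4]]]'

```text
time: 18.3
tcp_pos: [0.5948, -0.1937, 0.0297]
ee_rot: [-0.072, 1.57, 0.072]
force: [-3.8, 0.7, 7.4]
opening: 0.064
```

Touched down (7 N). Easing back slightly, opening, and withdrawing straight up.

Call:
drive_tool --targets '[[[-0.08,0,0,0,0,0,0.72],[-0.08,0,0,0,0,0,0.8],[-0.08,0,0,0,0,0,0.95],[-0.08,0,0,0,0,0,1],[-0.08,0,0,0,0,0,1]]]'

```text
time: 18.92
tcp_pos: [0.5949, -0.1938, 0.0297]
ee_rot: [-0.072, 1.57, 0.072]
force: [0.1, -0.4, 0.7]
opening: 0.0886
```

Call:
drive_tool --targets '[[[-1.5,0,0,0,0,0,1],[-4,0,0,0,0,0,1],[-8,0,0,0,0,0,1],[-13,0,0,0,0,0,1],[-18,0,0,0,0,0,1]]]'

```text
time: 19.55
tcp_pos: [0.5948, -0.1937, 0.2124]
ee_rot: [-0.072, 1.569, 0.072]
force: [1.4, -0.6, 0.0]
opening: 0.0882
```

Call:
drive_tool --targets '[[[0,0,-5,0,0,0,1],[0,-4,-10,0,0,0,1],[0,-10,-12,0,0,0,1],[0,-16,-12,0,0,0,1],[0,-20,-12,0,0,0,1]]]'

```text
time: 20.18
tcp_pos: [0.4926, -0.4076, 0.211]
ee_rot: [-0.071, 1.569, 0.068]
force: [1.2, 0.0, 0.0]
opening: 0.0881
```

Call:
drive_tool --targets '[[[0,-5,0,0,0,0,1],[0,-10,0,0,0,0,1],[0,-15,0,0,0,0,1],[0,-15,0,0,0,0,1]]]'

```text
time: 20.68
tcp_pos: [0.5053, -0.5576, 0.2098]
ee_rot: [-0.069, 1.57, 0.066]
force: [-0.5, 0.2, 0.2]
opening: 0.0881
```

Run:
```python
from bench import *
from h import *
print(sense()["tcp_pos"],sense()["force"])
p,d=grab_frame("top");cv2.imwrite("pics/t9.png",cv2.resize(p[90:290,180:440,::-1],None,fx=3,fy=3))
c=camera_info("top");K=c["K"];v,u=np.mgrid[0:384,0:512];W=(np.stack([(u-K[0,2])/K[0,0]*d,(v-K[1,2])/K[1,1]*d,d],-1)-c["t"])@c["R"]
g=p.mean(2)
for n,x,y in(("far0",.634,-.018),("mid",.54,.041),("near",.436,-.016),("worn",.595,-.194)):
    m=(np.hypot(W[...,0]-x,W[...,1]-y)<.016);l=(abs(W[...,0]-x)<.045)&(abs(W[...,1]-y)<.045)&(W[...,2]>.052)&(W[...,2]<.1)
    print(n,"ctr z",np.median(W[m][:,2]).round(4),"lid c",((W[l].max(0)+W[l].min(0))/2)[:2].round(4) if l.any() else None)
```

```text
[ 0.50534547 -0.55759663  0.20976149] [-0.53525944  0.17831904  0.21713772]
far0 ctr z -0.0004 lid c None
mid ctr z 0.065 lid c [0.5387 0.0418]
near ctr z 0.0649 lid c [ 0.4361 -0.0153]
worn ctr z 0.0762 lid c [ 0.5941 -0.1928]
```

View pics/t9.png

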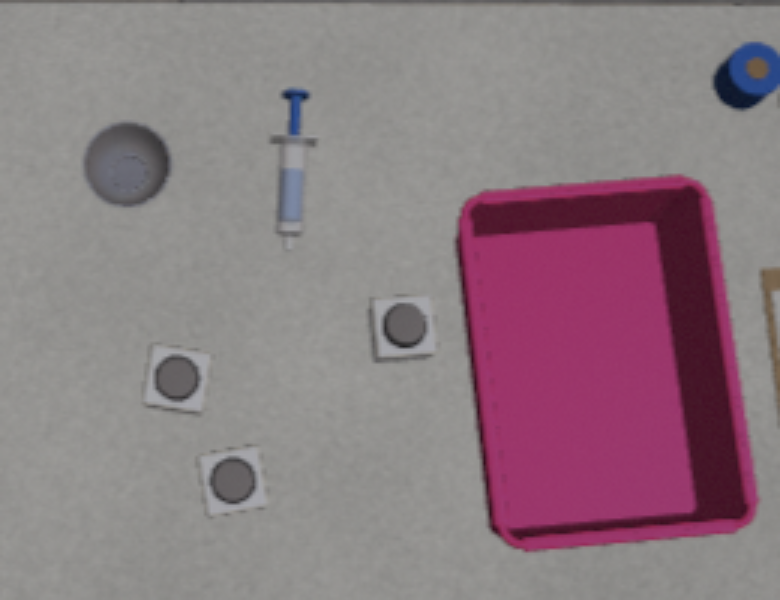

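The final top view shows the worn canister upright at (403,327), next to the tub's long side, with a lid-to-rim gap of about 22 mm. The other two are sealed in place, and the bowl and syringe haven't moved.

```bash
python3 -c "
from bench import *
print(hand_in())"
```

```text
the job is handed in; nothing more can be done
None
```

I pressed all three lid buttons fully home (16–20 N at the stop) and found the worn catch on the far canister. I then set that canister upright beside the tub's long side facing the row, and handed in at about 21 s.

- **Sealed canisters:** the near and middle buttons stayed down at 65 mm. Both canisters are still where they stood, to within about 2 mm.
- **Worn canister:** its button came back up and still reads 76 mm. The canister stands at about (0.594, −0.193), with its lid about 22 mm from the tub rim. The bowl and syringe on the table look undisturbed, and the arm is clear of everything. I did not recheck the bowl on the scale; the arm never went near it.

Three checks failed or disagreed:
- **Fingertips:** they are about 6 mm behind the TCP, not 25 mm ahead as stated. My first press touched nothing until I corrected this from wrist depth and force.
- **Cameras:** the top and wrist cameras differed by 3–4 mm at first.
- **Tub rim:** the wrist-depth check on it was too noisy to use, so the rim position comes from the top view.

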